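Set the floor height of a glass mould with brass spacers

TASK

Stack the two thick brass discs flat, one on the other, inside the slotted metal mould sleeve, so that the top of the stack comes level with the red line round its wall. Leave the thin black disc where it lies.

Things in the scene. Friction and masses are not known exactly. Their poses are not given: they have to be found in the camera images.
- sleeve: Fixed upright metal tube, open on top: 60 mm bore, 5 mm wall, rim 68 mm above the bench, on a dark plate 104 (x) by 84 (y) by 6 mm whose top is the tube's floor. Full-height 42 mm slots on its +y and -y sides let fingers closing along its y axis go down inside. Red line on the wall, 48 mm above the floor. Origin: on the tube's axis at the plate's underside, bench level; z up; yaw varies.
- brass_a: Thick solid brass disc lying flat on the bench, 44 mm diameter, 24 mm thick, about 0.3 kg. Origin: centre of its underside; z is its axis, up. The two brass discs are alike and may go in either order.
- brass_b: The other thick brass disc, the same as brass_a: 44 mm diameter, 24 mm thick. Origin: centre of its underside; z up.
- thin: Thin black graphite disc, 44 mm diameter, only 14 mm thick, flat on the bench; not for this job. Origin: centre of its underside. Also on the far part of the bench, clear of the work and not needed: a green glass paperweight, a yellow canister 170 mm tall and a brush.
Not all that is in view belongs to the job. Leave any turquoise look-alike of the brass_b alone.

How it is judged:
On the way:
1. one brass disc lies flat on the floor of the sleeve (((z of brass_a in the frame of sleeve between 0.002 and 0.012 m and horizontal distance between brass_a and sleeve below 0.014 m and angle between brass_a's own z axis and vertical below 0.17 rad) or (z of brass_b in the frame of sleeve between 0.002 and 0.012 m and horizontal distance between brass_b and sleeve below 0.014 m and angle between brass_b's own z axis and vertical below 0.17 rad))), for 0.2 s.
At the end, for the whole second after the job is handed in: Both brass discs rest in the sleeve (under 20 mm/s), each within 14 mm of its axis and 0.17 rad of flat, one with its underside 2 to 12 mm above the bench (on the floor), the other 25 to 37 mm (on the first): the stack's top is at the red line (((z of brass_a in the frame of sleeve between 0.002 and 0.012 m and horizontal distance between each of brass_a, brass_b and sleeve below 0.014 m and angle between each of brass_a, brass_b's own z axis and vertical below 0.17 rad and z of brass_b in the frame of sleeve between 0.025 and 0.037 m) or (z of brass_b in the frame of sleeve between 0.002 and 0.012 m and horizontal distance between each of brass_b, brass_a and sleeve below 0.014 m and angle between each of brass_b, brass_a's own z axis and vertical below 0.17 rad and z of brass_a in the frame of sleeve between 0.025 and 0.037 m)) and linear speed of each of brass_a, brass_b below 0.02 m/s); the robot touches nothing.
It fails at once if the thin black disc is moved more than 30 mm (distance of thin from where it was at the start of the episode above 0.03 m).
It also fails if it takes over 58 s, if anything falls off the work surface, if the arm or the gripper's body presses on something with over 40 N, if the wrist force passes 120 N, or if a joint passes its speed limit or range.

ROBOT

A 6-joint arm with a two-finger parallel gripper is mounted at the origin on the work surface. World frame = base frame: x ahead of the robot, y to its left, z up, the work surface at z = 0. Lengths are in m, angles in rad, forces in N, time in s.
With the tool pointing down it reaches from about 0.3 to 0.875 m from the base axis. Payload 6.4 kg.
Tool frame: the origin (TCP) lies midway between the tips of the shut fingers; the grasp point (between the pads) lies 19 mm behind it; z points along the fingers, y is the line along which they close (so a half turn about z gives the same grasp; the last joint's range is limited). The gripper opens to 85 mm and grips with 20 to 120 N. Pads are 22 mm wide; open, the fingers measure 114 mm over their backs; the gripper's body (76 mm by 85 mm) begins 54 mm behind the grasp point. The pads swing forward as they close: fully open they stand 13 mm farther back than shut.
Start: joints at [1.013, 0.181, 1.607, -0, 1.354, -0.206], TCP at [0.198, 0.54, 0.231] pointing down, gripper open.
Joint ranges: [-2.99, 2.99], [-0.89, 2.07], [0.3, 2.58], [-1.14, 4.28], [0, 2.63], [-3.12, 3.12]. Speed limits (rad/s): [2.57, 2.57, 3.01, 3.14, 3.14, 3.14].

INTERFACE

Orientations are given as a unit quaternion [w, x, y, z].
In Python, from bench import ctrl gives the robot as it stands. The module is installed in compiled form; this text tells all that it offers.
- The arm moves only by the tool move_arm, never from a script. Its argument "plan" is one flat list of numbers, 6 for each row, row after row: the shift along the world's x, y, z in units of 50 mm (1.0 is 50 mm), then the turn, a rotation vector about the world's x, y, z in rad. A call has 1 to 10 rows; each row is the pose to reach, as a shift and turn from the pose commanded when the call began; what a row does not reach only later rows make up. A row lasts 1/8 s, in which the tool goes at most 62.5 mm and 10.7 degrees, less where a joint would pass 70% of its speed; a pose out of reach is approached as far as the arm can. A call with a gripper value outside its range is refused whole. "grip" is the finger opening in mm, from 0 to 85.4, set as the call begins (left out, the last holds). The fingers move at their own pace and stop on an object; the grip force is fixed at half the most. Time passes only in rows, so rows that repeat a pose let the fingers close. It gives the time, the measured TCP pose, the force, the opening and the grip force at its end, in the units of the state.
- ctrl.get_obs(): the state, without advancing time (a new reading comes with each control period).
- ctrl.camera(name): name is "scene" or "top"; returns a dict with "pixels" (400x640x3 uint8, red, green, blue), "fx", "fy", "cx", "cy" (pixels), "dist_coeffs" ([k1, k2, p1, p2, k3] as OpenCV has them; the pictures are not rectified), "origin" and "attitude" of the camera in the world. Camera axes: x right, y down, z forward; pixel columns grow to the right and rows downward; lengths in m; the calibration is good to about 2 mm. A picture is of the moment at which its call begins. There is no depth.
- ctrl.hand_in(): hands the job in; it is judged then, once.
The state is a dict: "time_s": time; "q": joint angles; "dq": joint speeds; "joint_efforts": joint torques, N m; "eef_pos": TCP position; "eef_rot": TCP orientation; "wrist_force": force on the tool from outside, world axes, zero at the start; "torque": the same for the moment, N m; "opening": opening from 0.0 (shut) to 1.0 (fully open); "grasp_force": force on a finger pad.
Only numpy, scipy, OpenCV 4.12 (cv2) and the standard library are available. Lean on these libraries where they do the work, as an engineer would, in place of code of your own. Each camera call takes 0.05 s, during which the arm holds its last target. There are 200 camera calls.

## Working session

There is one attempt and no reset: what is moved stays moved. The work goes in short steps, Python scripts to look and compute and a tool call to move; the robot and the scene stay as the last step left them, time stands still between calls to the robot, and variables do not carry over. Pictures are saved under pics/ and viewed, at most 10 in all, crops included, and the job is handed in when it is done.

Besides the shell and the picture viewer there is one more tool, called after "Call:" as name(argument=value, ...), one argument or row to a line, values as JSON. move_arm: Moves the arm, as the interface text tells. Its arguments: {"type":"object","properties":{"plan":{"type":"array"},"grip":{"type":"number"}},"required":["plan"]}

```bash
mkdir -p pics; cat > h.py <<'E'
import numpy as np, cv2
from bench import ctrl
from scipy.spatial.transform import Rotation as R
def cam(n):
    c=ctrl.camera(n); return c
def geom(c):
    K=np.array([[c['fx'],0,c['cx']],[0,c['fy'],c['cy']],[0,0,1.]])
    a=np.array(c['attitude'],float)
    M=a if a.shape==(3,3) else R.from_quat(a[[1,2,3,0]]).as_matrix()
    return K,np.array(c['dist_coeffs'],float),M,np.array(c['origin'],float)
def ray(c,uv,z):
    K,D,M,o=geom(c)
    p=cv2.undistortPoints(np.array(uv,float).reshape(-1,1,2),K,D).reshape(-1,2)
    d=np.c_[p,np.ones(len(p))]@M.T
    return o+d*((z-o[2])/d[:,2])[:,None]
def proj(c,P):
    K,D,M,o=geom(c)
    q=(np.array(P,float).reshape(-1,3)-o)@M
    return cv2.projectPoints(q,np.zeros(3),np.zeros(3),K,D)[0].reshape(-1,2)
def save(c,f,box=None,s=1):
    im=c['pixels'][:,:,::-1]
    if box: im=im[box[1]:box[3],box[0]:box[2]]
    cv2.imwrite('pics/'+f,cv2.resize(im,None,fx=s,fy=s,interpolation=cv2.INTER_CUBIC))
E
python3 - <<'E'
from h import *
for n in('scene','top'):
    c=cam(n);save(c,n+'0.png');print(n,c['origin'],c['attitude'],c['fx'],c['dist_coeffs'])
    np.save(n+'0.npy',c,allow_pickle=True)
print(ctrl.get_obs())
E
```

```text
scene [1.14401229 0.53876178 0.52967737] [-0.19103557  0.34694354  0.79840043 -0.45353317] 414.7023511772102 [-0.0646836  0.         0.         0.         0.       ]
top [ 0.44052675 -0.03490602  0.78277056] [ 0.06842924 -0.69520879  0.71445993 -0.03935964] 392.2138277675366 [-0.09423493  0.          0.          0.          0.        ]
{'time_s': 0.1, 'q': array([ 1.01265047e+00,  1.81468427e-01,  1.60785985e+00,  1.06957668e-05,
        1.35381237e+00, -2.06301801e-01]), 'dq': array([-0.0022767 , -0.00230885, -0.00354717, -0.00096778,  0.00112041,
        0.00013318]), 'joint_efforts': array([ 3.72624190e-04, -4.45873368e+01, -3.52239633e+01, -3.85091698e-04,
        4.24589452e-03, -9.99873635e-06]), 'eef_pos': array([0.19788609, 0.53936971, 0.23049658]), 'eef_rot': array([-2.93532959e-04,  1.75017093e-01,  9.84565091e-01, -7.16193618e-04]), 'wrist_force': array([0.35921012, 0.18349292, 0.36901781]), 'torque': array([-0.02664681,  0.01062932,  0.02602185]), 'grasp_force': 0.0, 'opening': 1.0018505549252503}
```

View pics/top0.png

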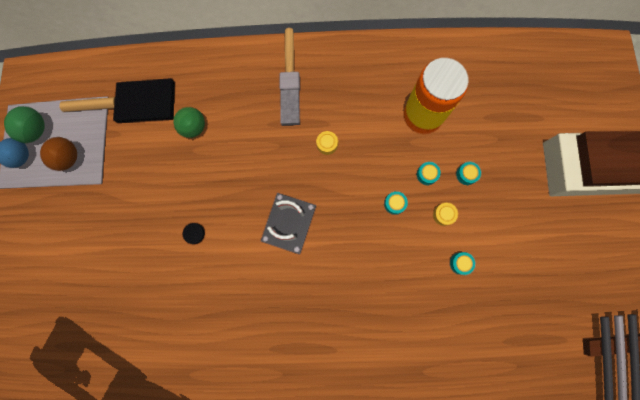

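View pics/scene0.png

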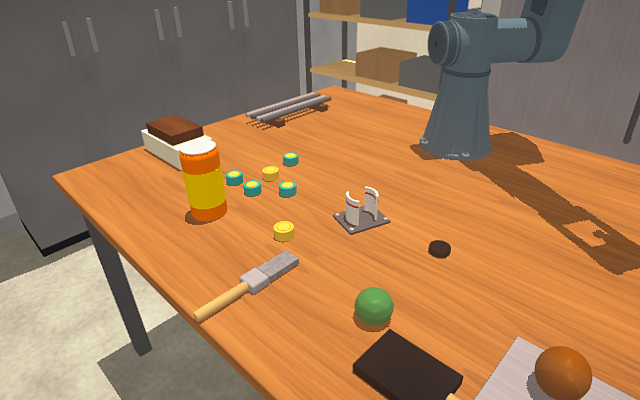

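The top picture shows yellow discs at (327,142) and (447,214), which are my brass choices. Turquoise-sided look-alikes are at (397,203), (429,173), (470,173) and (464,263). The thin black disc is at (193,233) and the sleeve at (288,222). The scene picture agrees: yellow sides at (284,231) and (271,174).

```bash
python3 - <<'E'
from h import *
c=np.load('top0.npy',allow_pickle=True).item(); s=np.load('scene0.npy',allow_pickle=True).item()
im=c['pixels']
a=cv2.resize(im[90:290,250:490,::-1],None,fx=3.2,fy=3,interpolation=cv2.INTER_CUBIC);cv2.imwrite('pics/crop1.png',a)
def seg(c,uv,lo,hi,r=18):
    hsv=cv2.cvtColor(c['pixels'],cv2.COLOR_RGB2HSV);m=cv2.inRange(hsv,lo,hi)
    w=np.zeros_like(m);cv2.circle(w,uv,r,255,-1);m&=w
    n,l,st,ce=cv2.connectedComponentsWithStats(m);i=1+np.argmax(st[1:,4]);return ce[i],st[i]
def circfit(c,uv,lo,hi,z):
    hsv=cv2.cvtColor(c['pixels'],cv2.COLOR_RGB2HSV);m=cv2.inRange(hsv,lo,hi);w=np.zeros_like(m);cv2.circle(w,uv,18,255,-1);m&=w
    p=cv2.findContours(m,0,1)[0];p=max(p,key=cv2.contourArea).reshape(-1,2)
    P=ray(c,p,z)[:,:2];ctr,r=cv2.minEnclosingCircle((P*1000).astype(np.float32));return ctr,r
for uv in [(327,142),(447,214)]:
    print(im[uv[1],uv[0]]); ce,st=seg(c,uv,(20,120,100),(35,255,255)); print(ce,st,ray(c,[ce],.024)[0],circfit(c,uv,(20,120,100),(35,255,255),.024))
for uv in [(284,231),(271,174)]:
    ce,st=seg(s,uv,(20,120,100),(35,255,255)); print('scene',ce,st,ray(s,[ce],.014)[0])
ce,st=seg(c,(193,233),(0,0,0),(179,255,45));print('thin',ray(c,[ce],.014))
hsv=cv2.cvtColor(im,cv2.COLOR_RGB2HSV);m=cv2.inRange(hsv,(0,0,0),(179,90,255));w=np.zeros_like(m);w[180:265,250:330]=255;m&=w
p=max(cv2.findContours(m,0,2)[0],key=cv2.contourArea)
b=cv2.boxPoints(cv2.minAreaRect(p));print(b);P=ray(c,b,.006);print(P,P.mean(0))
for i in range(4): d=P[(i+1)%4]-P[i];print(np.linalg.norm(d),np.degrees(np.arctan2(d[1],d[0])))
for uv in [(397,203),(429,173),(470,173),(464,263)]:print('tq',ray(c,[uv],.024)[0][:2])
E
```

```text
[236 200  74]
[326.76439791 141.91884817] [316 131  22  23 382] [ 0.68362107 -0.03392495  0.024     ] ((683.5716552734375, -32.71562194824219), 23.36240577697754)
[238 203  77]
[445.53365385 213.63701923] [434 203  24  22 416] [ 0.53138631 -0.26066434  0.024     ] ((531.8583984375, -260.15936279296875), 23.392967224121094)
scene [283.38596491 230.61988304] [274 221  20  21 342] [ 0.68601232 -0.03252082  0.014     ]
scene [270.11165049 173.06796117] [262 166  17  15 206] [ 0.53305767 -0.26037218  0.014     ]
thin [[0.50804497 0.23908382 0.014     ]]
[[260.4     240.80002]
 [276.6     192.20001]
 [315.6     205.20001]
 [299.4     253.80002]]
[[ 0.49003367  0.10420247  0.006     ]
 [ 0.58747286  0.07068824  0.006     ]
 [ 0.55844401 -0.0076619   0.006     ]
 [ 0.46244289  0.02670974  0.006     ]] [0.52459836 0.04848464 0.006     ]
0.10304173467610592 -18.98066432212159
0.0835548872121823 -110.32974657324856
0.10196873999411991 160.30092004007471
0.08225797630214214 70.40206236412497
tq [ 0.55519255 -0.1672119 ]
tq [ 0.6131587  -0.23398341]
tq [ 0.61081573 -0.31582975]
tq [ 0.43512264 -0.28979226]
```

View pics/crop1.png

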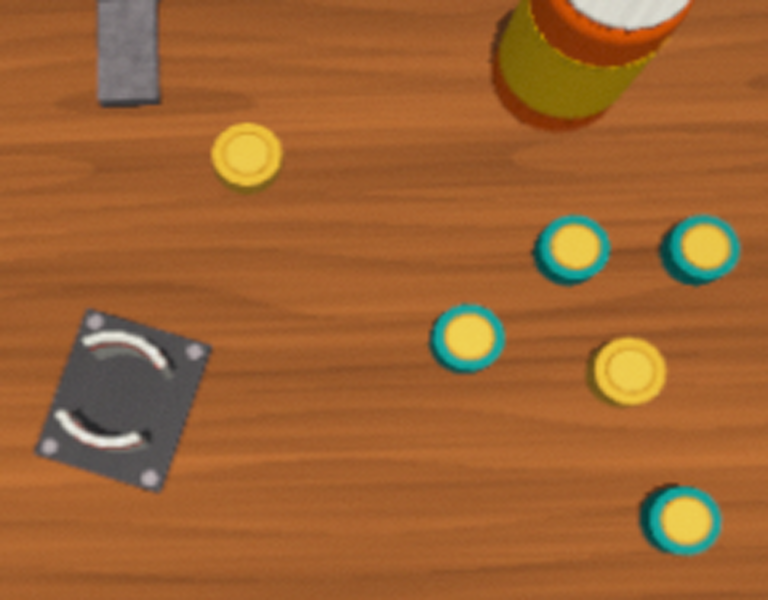

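The crop confirms both brass discs are all yellow, at about (0.684,-0.033) and (0.532,-0.260). The scene camera agrees within 3 mm and the measured plate size is right. The sleeve is at (0.5246,0.0485) with its y axis at 70.3°, which the tool yaw of 69.9° already matches.

Call:
move_arm(
  plan=[0.97, -1.15, 0, 0, 0, 0, 1.94, -2.3, 0, 0, 0, 0, 2.9, -3.44, 0, 0, 0, 0, 3.9, -4.6, 0, 0, 0, 0, 4.86, -5.73, 0, 0, 0, 0, 5.83, -6.88, 0, 0, 0, 0, 6.8, -8.0, 0, 0, 0, 0, 7.78, -9.17, 0, 0, 0, 0, 8.75, -10.3, 0, 0, 0, 0, 9.72, -11.46, -0.2, 0, 0, 0],
  grip=66,
)

```text
time_s: 1.35
eef_pos: [0.6035, 0.0616, 0.2279]
eef_rot: [0.0, 0.175, 0.985, 0.0]
wrist_force: [1.2, 0.6, 0.2]
opening: 0.773
grasp_force: 0.0
```

Call:
move_arm(
  plan=[0.8, -0.95, -0.4, 0, 0, 0, 1.61, -1.89, -0.8, 0, 0, 0, 1.61, -1.89, -1.8, 0, 0, 0, 1.61, -1.89, -2.8, 0, 0, 0, 1.61, -1.89, -3.2, 0, 0, 0, 1.61, -1.89, -3.2, 0, 0, 0],
)

```text
time_s: 2.1
eef_pos: [0.6819, -0.0307, 0.0665]
eef_rot: [-0.002, 0.175, 0.985, 0.0]
wrist_force: [0.6, -0.0, 0.7]
opening: 0.769
grasp_force: 0.0
```

Call:
move_arm(
  plan=[0.04, -0.05, -0.5, 0, 0, 0, 0.04, -0.05, -0.9, 0, 0, 0, 0.04, -0.05, -1.2, 0, 0, 0, 0.04, -0.05, -1.24, 0, 0, 0, 0.04, -0.05, -1.24, 0, 0, 0],
)

```text
time_s: 2.72
eef_pos: [0.6852, -0.0336, 0.0061]
eef_rot: [0.0, 0.175, 0.985, -0.0]
wrist_force: [-0.8, 0.8, 0.5]
opening: 0.768
grasp_force: 0.0
```

Call:
move_arm(
  plan=[0, 0, 0, 0, 0, 0, 0, 0, 0, 0, 0, 0, 0, 0, 0, 0, 0, 0, 0, 0, 0, 0, 0, 0, 0, 0, 0, 0, 0, 0],
  grip=30,
)

```text
time_s: 3.35
eef_pos: [0.6859, -0.0339, 0.0074]
eef_rot: [0.001, 0.175, 0.985, -0.0]
wrist_force: [-1.0, -0.2, 7.1]
opening: 0.49
grasp_force: 61.5
```

Call:
move_arm(
  plan=[0, 0, 0.3, 0, 0, 0, 0, 0, 1.0, 0, 0, 0, 0, 0, 1.9, 0, 0, 0, 0, 0, 2.4, 0, 0, 0, 0, 0, 2.4, 0, 0, 0],
)

```text
time_s: 3.98
eef_pos: [0.6866, -0.0339, 0.1292]
eef_rot: [0.003, 0.175, 0.985, -0.0]
wrist_force: [-0.8, 0.3, -3.0]
opening: 0.489
grasp_force: 61.2
```

```bash
python3 - <<'E'
from h import *
c=cam('scene');o=ctrl.get_obs();print(o['eef_pos'],o['grasp_force'],o['wrist_force'])
u=proj(c,[o['eef_pos']])[0].astype(int);print(u)
save(c,'grasp1.png',(max(u[0]-60,0),u[1]-60,u[0]+60,u[1]+40),6)
E
```

```text
[ 0.68521348 -0.03369572  0.12673383] 61.234034299850464 [-0.23033836  0.52293349 -3.56717335]
[279 184]
```

View pics/grasp1.png

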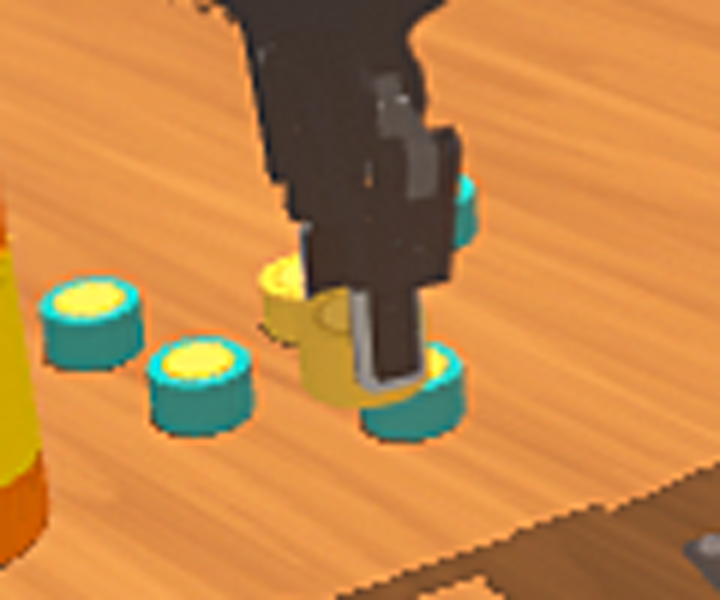

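The scene crop shows the brass disc level between the fingers, with its underside around (349,395) in the crop. The held load also matches its weight at about 3 N. Next, over to the sleeve.

Call:
move_arm(
  plan=[-0.6, 0.3, 0, 0, 0, 0, -1.4, 0.7, 0, 0, 0, 0, -2.2, 1.15, 0, 0, 0, 0, -2.9, 1.5, 0, 0, 0, 0, -3.22, 1.65, 0, 0, 0, 0, -3.22, 1.65, 0, 0, 0, 0, -3.22, 1.65, -0.3, 0, 0, 0, -3.22, 1.65, -0.6, 0, 0, 0, -3.22, 1.65, -0.6, 0, 0, 0],
)

```text
time_s: 5.15
eef_pos: [0.5225, 0.0487, 0.0934]
eef_rot: [-0.002, 0.175, 0.985, -0.0]
wrist_force: [0.1, -0.6, -2.2]
opening: 0.49
grasp_force: 61.3
```

```bash
python3 - <<'E'
from h import *
c=cam('scene');o=ctrl.get_obs();print(o['eef_pos'],o['grasp_force'],o['wrist_force'])
u=proj(c,[[.5246,.0485,.068]])[0].astype(int);print(u)
save(c,'over1.png',(u[0]-60,u[1]-60,u[0]+60,u[1]+40),6)
E
```

```text
[0.52327205 0.0486482  0.09445037] 61.2894344329834 [ 1.44698486  0.34008431 -2.51695533]
[361 193]
```

View pics/over1.png

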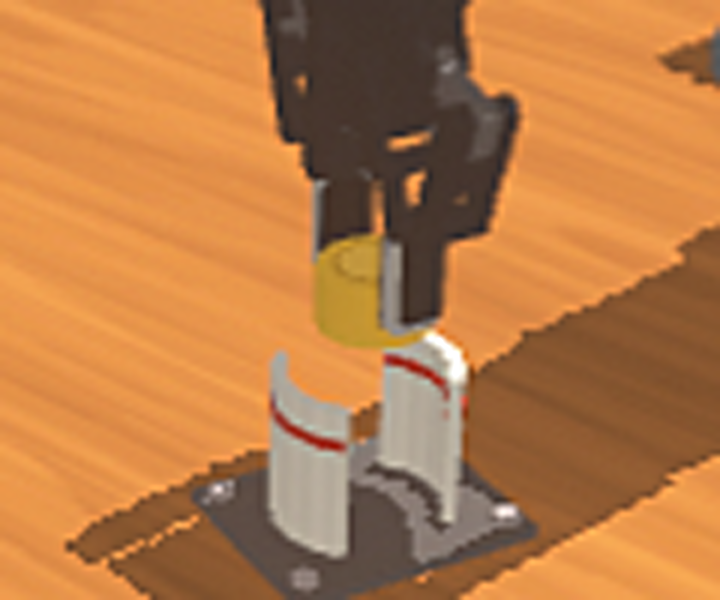

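The disc at (365,290) in the crop is centred over the sleeve and the fingers are in line with the slots. Lowering it now.

Call:
move_arm(
  plan=[0.02, 0, -0.3, 0, 0, 0, 0.02, 0, -0.6, 0, 0, 0, 0.02, 0, -0.9, 0, 0, 0, 0.02, 0, -1.2, 0, 0, 0, 0.02, 0, -1.4, 0, 0, 0, 0.02, 0, -1.5, 0, 0, 0, 0.02, 0, -1.57, 0, 0, 0, 0.02, 0, -1.57, 0, 0, 0],
)

```text
time_s: 6.2
eef_pos: [0.5251, 0.0488, 0.0176]
eef_rot: [0.0, 0.175, 0.985, -0.0]
wrist_force: [0.5, -0.2, -2.8]
opening: 0.486
grasp_force: 61.3
```

Call:
move_arm(
  plan=[0, 0, -0.04, 0, 0, 0, 0, 0, -0.07, 0, 0, 0, 0, 0, -0.07, 0, 0, 0],
)

```text
time_s: 6.58
eef_pos: [0.525, 0.0488, 0.014]
eef_rot: [0.0, 0.175, 0.985, 0.0]
wrist_force: [0.0, -0.2, -2.6]
opening: 0.49
grasp_force: 61.3
```

Call:
move_arm(
  plan=[0, 0, -0.03, 0, 0, 0, 0, 0, -0.03, 0, 0, 0],
)

```text
time_s: 6.82
eef_pos: [0.5252, 0.0488, 0.0134]
eef_rot: [0.0, 0.175, 0.985, -0.0]
wrist_force: [-4.2, -1.3, 6.2]
opening: 0.487
grasp_force: 62.4
```

Call:
move_arm(
  plan=[0, 0, 0, 0, 0, 0, 0, 0, 0, 0, 0, 0, 0, 0, 0, 0, 0, 0, 0, 0, 0.2, 0, 0, 0, 0, 0, 1.0, 0, 0, 0, 0, 0, 2.0, 0, 0, 0, 0, 0, 2.4, 0, 0, 0],
  grip=66,
)

```text
time_s: 7.7
eef_pos: [0.5269, 0.0487, 0.1365]
eef_rot: [0.003, 0.175, 0.985, 0.0]
wrist_force: [0.3, -0.4, -0.3]
opening: 0.773
grasp_force: 0.0
```

Call:
move_arm(
  plan=[0.02, -1, 0, 0, 0, 0, 0.05, -2.1, 0, 0, 0, 0, 0.08, -3.2, 0, 0, 0, 0, 0.1, -4.3, 0, 0, 0, 0, 0.12, -5.4, 0, 0, 0, 0, 0.14, -6.18, 0, 0, 0, 0, 0.14, -6.18, -0.8, 0, 0, 0, 0.14, -6.18, -1.3, 0, 0, 0, 0.14, -6.18, -1.3, 0, 0, 0],
)

```text
time_s: 8.82
eef_pos: [0.5304, -0.2592, 0.0658]
eef_rot: [-0.002, 0.175, 0.985, 0.001]
wrist_force: [0.2, 0.1, -0.8]
opening: 0.77
grasp_force: 0.0
```

```bash
python3 - <<'E'
from h import *
c=cam('scene');o=ctrl.get_obs();print(o['eef_pos'],o['eef_rot'])
s=cam('scene')['pixels']; 
a=c['pixels'][120:220,220:320,::-1]; b=c['pixels'][150:250,310:410,::-1]
cv2.imwrite('pics/over2.png',cv2.resize(np.hstack([a,b]),None,fx=4,fy=4,interpolation=cv2.INTER_CUBIC))
E
```

```text
[ 0.5316165  -0.25989987  0.06744447] [-6.28314696e-04  1.74997950e-01  9.84568545e-01  3.19558674e-04]
```

View pics/over2.png

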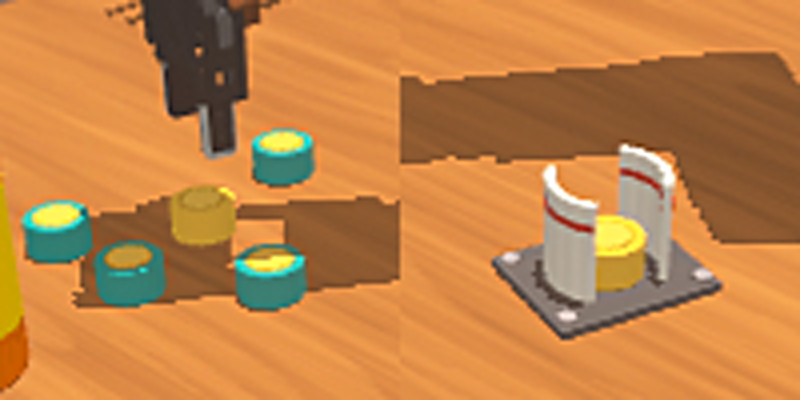

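The first disc lies flat on the sleeve floor (right half, around (615,250)). The gripper stands over the second disc at (202,213). Going down to grip it.

Call:
move_arm(
  plan=[0, 0, -0.5, 0, 0, 0, 0, 0, -0.9, 0, 0, 0, 0, 0, -1.17, 0, 0, 0, 0, 0, -1.22, 0, 0, 0, 0, 0, -1.22, 0, 0, 0],
)

```text
time_s: 9.55
eef_pos: [0.5322, -0.2603, 0.0067]
eef_rot: [0.0, 0.175, 0.985, -0.0]
wrist_force: [0.1, -0.5, -0.9]
opening: 0.772
grasp_force: 0.0
```

Call:
move_arm(
  plan=[0, 0, 0, 0, 0, 0, 0, 0, 0, 0, 0, 0, 0, 0, 0, 0, 0, 0, 0, 0, 0, 0, 0, 0, 0, 0, 0, 0, 0, 0],
  grip=30,
)

```text
time_s: 10.18
eef_pos: [0.5328, -0.261, 0.0079]
eef_rot: [0.001, 0.175, 0.985, -0.001]
wrist_force: [-0.4, -1.0, 5.4]
opening: 0.492
grasp_force: 60.6
```

Call:
move_arm(
  plan=[0, 0, 0.3, 0, 0, 0, 0, 0, 1.0, 0, 0, 0, 0, 0, 1.9, 0, 0, 0, 0, 0, 2.4, 0, 0, 0, -0.02, 0.9, 2.4, 0, 0, 0, -0.04, 2, 2.4, 0, 0, 0, -0.08, 3.1, 2.4, 0, 0, 0, -0.1, 4.2, 2.4, 0, 0, 0, -0.12, 5.2, 2.4, 0, 0, 0, -0.13, 5.8, 2.4, 0, 0, 0],
)

```text
time_s: 11.42
eef_pos: [0.5246, 0.0324, 0.1269]
eef_rot: [-0.0, 0.174, 0.985, 0.0]
wrist_force: [0.3, -0.2, -4.1]
opening: 0.491
grasp_force: 61.7
```

Call:
move_arm(
  plan=[-0.01, 0.38, 0, 0, 0, 0, -0.01, 0.38, -0.3, 0, 0, 0, -0.01, 0.38, -0.6, 0, 0, 0, -0.01, 0.38, -0.6, 0, 0, 0, -0.01, 0.38, -0.6, 0, 0, 0],
)

```text
time_s: 12.05
eef_pos: [0.525, 0.048, 0.0962]
eef_rot: [-0.0, 0.176, 0.984, -0.0]
wrist_force: [0.7, -1.0, -2.9]
opening: 0.49
grasp_force: 61.8
```

```bash
python3 - <<'E'
from h import *
c=cam('scene');o=ctrl.get_obs();print(o['eef_pos'],o['grasp_force'],o['wrist_force'])
save(c,'over3.png',(300,140,420,240),6)
E
```

```text
[0.52527165 0.0481448  0.09656798] 61.76568031311035 [-0.48649474  0.65313246 -2.74406126]
```

View pics/over3.png

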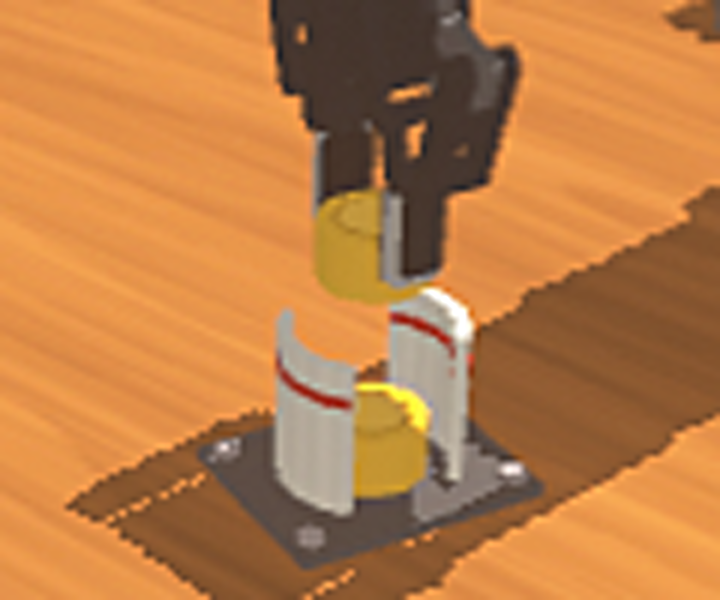

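The second disc at (365,245) in the crop hangs level over the sleeve, above the first at (390,440). It should touch at a TCP height of about 0.038.

Call:
move_arm(
  plan=[0, 0, -0.3, 0, 0, 0, 0, 0, -0.6, 0, 0, 0, 0, 0, -0.9, 0, 0, 0, 0, 0, -1.05, 0, 0, 0, 0, 0, -1.12, 0, 0, 0, 0, 0, -1.12, 0, 0, 0],
)

```text
time_s: 12.85
eef_pos: [0.5251, 0.0489, 0.0404]
eef_rot: [-0.0, 0.175, 0.985, -0.0]
wrist_force: [-0.4, -0.3, -3.2]
opening: 0.489
grasp_force: 61.8
```

Call:
move_arm(
  plan=[0, 0, -0.03, 0, 0, 0, 0, 0, -0.03, 0, 0, 0],
)

```text
time_s: 13.1
eef_pos: [0.5252, 0.0488, 0.0393]
eef_rot: [0.0, 0.175, 0.985, 0.0]
wrist_force: [-0.1, -0.6, -4.0]
opening: 0.492
grasp_force: 61.8
```

Call:
move_arm(
  plan=[0, 0, -0.03, 0, 0, 0, 0, 0, -0.03, 0, 0, 0],
)

```text
time_s: 13.35
eef_pos: [0.5253, 0.0488, 0.0379]
eef_rot: [0.0, 0.175, 0.985, -0.0]
wrist_force: [-0.6, -0.2, 0.0]
opening: 0.49
grasp_force: 62.2
```

Contact: the load has come off the wrist. Releasing and retreating.

Call:
move_arm(
  plan=[0, 0, 0, 0, 0, 0, 0, 0, 0, 0, 0, 0, 0, 0, 0, 0, 0, 0, 0, 0, 0.2, 0, 0, 0, 0, 0, 1.0, 0, 0, 0, 0, 0, 2.0, 0, 0, 0, 0, 0, 2.8, 0, 0, 0, 0, 0, 2.8, 0, 0, 0],
  grip=66,
)

```text
time_s: 14.35
eef_pos: [0.5277, 0.0486, 0.1822]
eef_rot: [0.004, 0.175, 0.985, 0.0]
wrist_force: [-0.2, -0.5, -0.4]
opening: 0.773
grasp_force: 0.0
```

```bash
python3 - <<'E'
from h import *
c=cam('scene');o=ctrl.get_obs();print(o['eef_pos'],o['wrist_force'])
save(c,'final.png',(300,140,420,240),6)
E
```

```text
[0.52617876 0.04872008 0.17970953] [ 0.47511358  0.57037519 -0.03450424]
```

View pics/final.png

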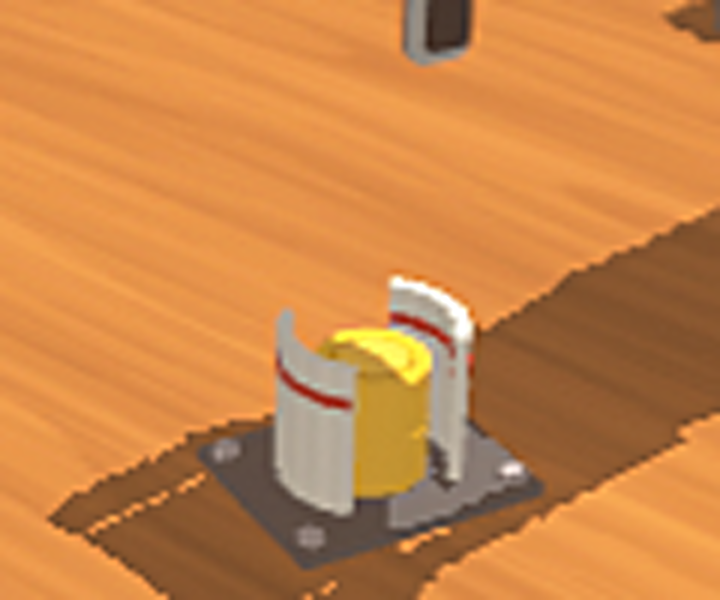

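The stack stands flat in the sleeve with its top at the red line (around (380,350)), and the gripper is clear.

```bash
python3 -c "
from bench import ctrl
print(ctrl.hand_in())"
```

```text
the job is handed in; nothing more can be done
None
```

Both brass discs are stacked flat in the sleeve with the top at the red line, the thin black disc was left alone, and the job was handed in at about 14.4 s; hand-in returned no verdict, so my evidence is the final picture and the force readings.

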